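# Set the large torque driver to 3

## Robot

A 6-joint arm with a two-finger parallel gripper is mounted at the origin on the work surface. World frame = base frame: x ahead of the robot, y to its left, z up, the work surface at z = 0. Lengths are in m, angles in rad, forces in N, time in s.
With the tool pointing down it reaches from about 0.325 to 0.75 m from the base axis. Payload 7.6 kg.
Tool frame: the origin (TCP) lies between the finger pads; the fingertips stand 17 mm ahead of it and the grasp point (between the pads) lies 2 mm behind it; z points along the fingers, x is the direction in which the jaws open and shut, and the axes are right-handed (so a half turn about z gives the same grasp; the last joint's range is limited). The gripper opens to 85 mm and grips with 20 to 120 N. Pads are 22 mm wide; open, the fingers measure 114 mm over their backs; the gripper's body (76 mm by 85 mm) begins 54 mm behind the grasp point. The pads swing forward as they close: fully open they stand 13 mm farther back than shut.
Start: joints at [1.19, 0.052, 1.401, -0, 1.689, -0.07], TCP at [0.161, 0.5, 0.248] pointing down, gripper open.
Joint ranges: [-2.9, 2.9], [-0.91, 2.17], [0.12, 2.37], [-1.06, 4.2], [0.26, 2.73], [-2.93, 2.93]. Speed limits (rad/s): [2.57, 2.57, 3.01, 3.14, 3.14, 3.14].

## Interface

Orientations are given as a unit quaternion [x, y, z, w].
In Python, from bench import bot gives the robot as it stands.
- The arm moves only by the tool arm_command, never from a script. Its argument "plan" is a list of rows, each a list of 7 numbers: the closure, from 0 (fully open) to 1 (shut), then the shift along the tool's x, y, z in mm, then the turn, a rotation vector about the tool's x, y, z in rad. A call has 1 to 12 rows; each row shifts and turns the pose as measured when the row begins, along the tool's axes as they then stand; what a row does not reach is not made up. A row lasts 1/8 s, in which the tool goes at most 62.5 mm and 10.7 degrees, less where a joint would pass 70% of its speed; a pose out of reach is approached as far as the arm can. A call with a gripper value outside its range is refused whole. The fingers move at their own pace and stop on an object; the grip force is fixed at half the most. Time passes only in rows, so rows that do not move let the fingers close. It gives the time, the measured TCP pose, the force and the opening at its end, in the units of the state.
- bot.sense(): the state, without advancing time (a new reading comes with each control period).
- bot.snapshot(name): name is "side" or "top"; returns a dict with "pixels" (480x640x3 uint8, blue, green, red), "fov_y" (degrees; the focal length in pixels is half the picture's height over the tangent of half this angle, whatever the lens; pixels are square), "cx", "cy" (the principal point, pixels), "pose" (4x4, takes a point from camera to world coordinates). Camera axes: x right, y down, z forward; pixel columns grow to the right and rows downward; lengths in m; the calibration is good to about 2 mm. A picture is of the moment at which its call begins. There is no depth.
- bot.finish_job(): hands the job in, once; it reports no verdict.
The state is a dict: "clock": time; "q": joint angles; "qd": joint speeds; "effort": joint torques, N m; "ee_pos": TCP position; "ee_rot": TCP orientation; "ft_force": force on the tool from outside, world axes, zero at the start; "wrist_torque": the same for the moment, N m; "grip_width": finger opening in m.
Only numpy, scipy, OpenCV 4.12 (cv2) and the standard library are available. Lean on these libraries where they do the work, as an engineer would, in place of code of your own. Each camera call takes 0.05 s, during which the arm holds its last target.

## Task

Two torque drivers stand clamped bit-down in setting stands on the lab bench. Set the larger one, the one with the thicker sleeve, to 3: turn its knurled sleeve until the pointer clicks in at 3 on its numbered ring, then let go. Leave the slim driver at its setting and do not knock over the loose upright metal tube that stands between them.

Things in the scene. Friction and masses are not known exactly. Their poses are not given: they have to be found in the camera images.
- large_grip (a point): On the upright axis of the larger driver's knurled aluminium sleeve, a plain cylinder 44 mm across, 50 mm tall (48 mm across its lowest 6 mm), to be gripped from above at any yaw. The point is 18 mm below its top and 32 mm above the fixed black ring (108 mm across, white numerals 1 to 4, top 101 mm above the table). Driver and stand (base 110 x 90 mm) are fixed. Turns with the sleeve; z up.
- large_sleeve (a joint): Turn of that sleeve, rad: 0 with its pointer at 1, 0.698 at 2, 1.396 at 3, 2.094 at 4 (40 deg apart, stops just past 1 and 4); grows anticlockwise from above. Pointer: white nose at its foot, black line up the side and across the top. Numerals face away from the robot, feet outwards. Each number has a light click (0.1 N m to pass) that draws it in from 15 deg. Starts at or between 1 and 2.
- small_sleeve (a joint): Turn of the slim driver's sleeve, same values and sense; it stands at 2 and must stay there. Its sleeve is 28 mm and its ring 92 mm across; heights and stand are as for the larger driver. It stands on the other side of the tube, left or right, the two drivers' axes at least 240 mm apart.
- tube_center (a point): Centre of the plain aluminium tube with a white band, 30 mm across and 150 mm tall, standing loose on end on the table between the drivers, its axis at least 100 mm from theirs. The point is on its axis, half-way up (75 mm above the table); z is along the tube.

How it is judged:
At the end, for the whole second after the job is handed in: The larger driver's pointer rests within 10 degrees of 3 (joint 1.22 to 1.57 rad), the slim driver is still at 2 (joint 0.45 to 0.95 rad) and the tube stands upright (within 0.3 rad) (value of joint large_sleeve between 1.22 and 1.572 rad and velocity of joint large_sleeve between -0.1 and 0.1 rad/s and value of joint small_sleeve between 0.45 and 0.95 rad and angle between tube_center's own z axis and vertical below 0.3 rad); the robot touches nothing.
It fails at once if the slim driver's sleeve is turned away from 2 (value of joint small_sleeve below 0.35 rad or value of joint small_sleeve above 1.05 rad).
It fails at once if the upright tube is knocked over (angle between tube_center's own z axis and vertical above 0.6 rad).
It also fails if it takes over 32 s, if anything falls off the work surface, if the arm or the gripper's body presses on something with over 40 N, if the wrist force passes 120 N, or if a joint passes its speed limit or range.

## Working session

There is one attempt and no reset: what is moved stays moved. The work goes in short steps, Python scripts to look and compute and a tool call to move; the robot and the scene stay as the last step left them, time stands still between calls to the robot, and variables do not carry over. Pictures are saved under pics/ and viewed, and the job is handed in when it is done.

Besides the shell and the picture viewer there is one more tool, called as name([rows], argument=value, ...), one row to a line, values as JSON. arm_command: Moves the arm, as the interface text tells. Its arguments: {"type":"object","properties":{"plan":{"type":"array","items":{"type":"array","items":{"type":"number"}}}},"required":["plan"]}

```bash
mkdir -p pics
python3 - <<'E'
from bench import bot
import cv2,pickle
print(bot.sense())
for n in("top","side"):
    s=bot.snapshot(n);pickle.dump(s,open(f"{n}0.pkl","wb"));cv2.imwrite(f"pics/{n}0.png",s["pixels"]);print(n,s["fov_y"],s["cx"],s["cy"],s["pose"])
E
```

```text
{'clock': 0.0, 'q': array([ 1.18969945e+00,  5.28440092e-02,  1.40171808e+00, -5.84880344e-07,
        1.68859461e+00, -7.02833654e-02]), 'qd': array([ 7.78749190e-04, -1.55045634e-04,  6.88285964e-05, -1.64034965e-04,
       -9.33262505e-05,  1.42796487e-03]), 'effort': array([-4.46727499e-04, -3.81660354e+01, -3.60190094e+01, -1.62189035e-04,
        6.06839050e-03,  3.46864297e-07]), 'ee_pos': array([0.16043182, 0.49960318, 0.24747197]), 'ee_rot': array([ 8.08032344e-01,  5.89137607e-01, -6.62537725e-04,  4.15451041e-04]), 'ft_force': array([ 0.54104517, -0.21782239, -0.63171283]), 'wrist_torque': array([-0.017738  , -0.0160561 ,  0.00198702]), 'grip_width': 0.08549657849288218}
top 50.91082917868465 320.07944078229934 237.06117541775072 [[ 0.12840257 -0.9693235   0.20958229  0.39275033]
 [-0.99171919 -0.12498815  0.02951272 -0.01763717]
 [-0.00241207 -0.21163629 -0.97734552  0.81142385]
 [ 0.          0.          0.          1.        ]]
side 46.56673061573791 314.34177706589014 231.55162028760847 [[-0.94459186 -0.2226861   0.24115788  0.3533546 ]
 [-0.32809391  0.61807135 -0.71438239  0.52117105]
 [ 0.01003025 -0.75392222 -0.65688712  0.6219171 ]
 [ 0.          0.          0.          1.        ]]
```

View pics/top0.png

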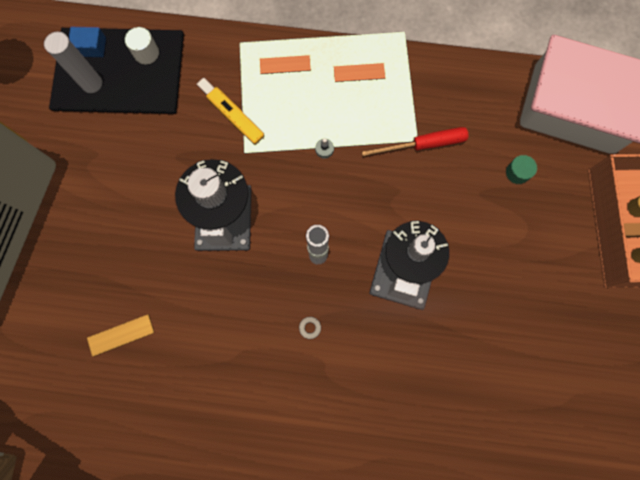

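View pics/side0.png

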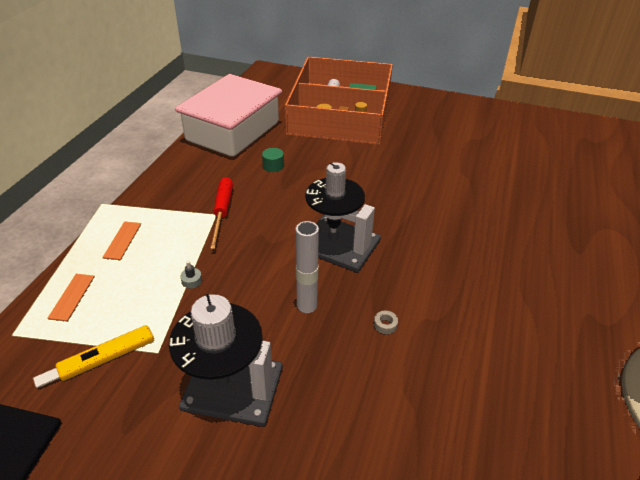

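Large driver is at about (205,185) in the top view and (213,310) in the side view. The tube is at (317,240) and the slim driver at (423,245), both in the top view. Next I'll enlarge the crops.

Run:
```python
import cv2,pickle
for n,(x,y,w,h),k in(("top",(165,145,100,75),8),("side",(160,285,120,90),6)):
    p=pickle.load(open(f"{n}0.pkl","rb"))["pixels"][y:y+h,x:x+w]
    cv2.imwrite(f"pics/{n}0c.png",cv2.resize(p,None,fx=k,fy=k,interpolation=cv2.INTER_CUBIC))
```

```text
(no output)
```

View pics/top0c.png

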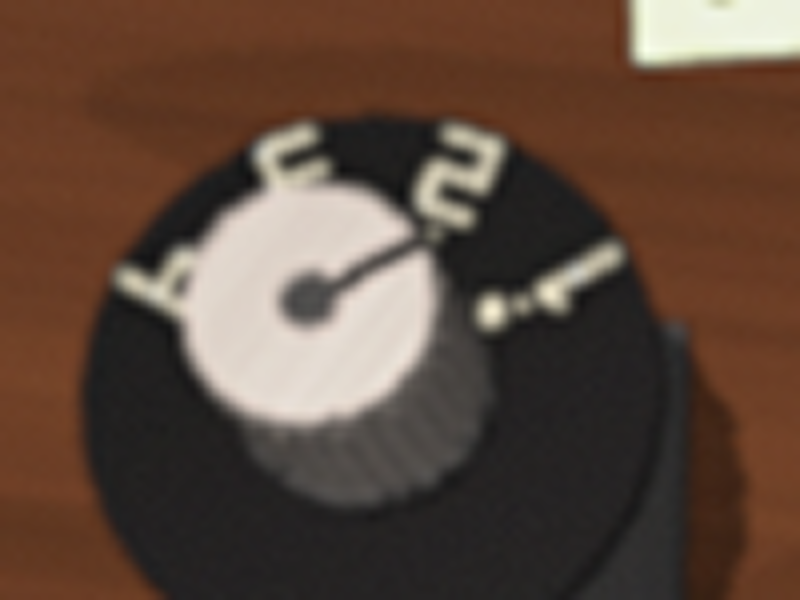

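View pics/side0c.png

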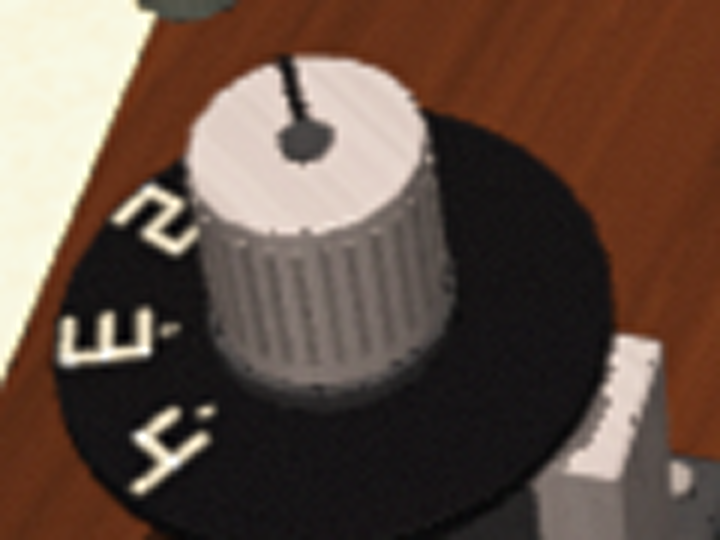

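```bash
cat > h.py <<'E'
import numpy as np,pickle
def ray(s,u,v):
    f=240/np.tan(np.radians(s["fov_y"]/2)); d=s["pose"][:3,:3]@np.array([(u-s["cx"])/f,(v-s["cy"])/f,1]); return s["pose"][:3,3],d
def at(s,u,v,z):
    o,d=ray(s,u,v); return o+d*(z-o[2])/d[2]
E
python3 - <<'E'
from h import *
T=pickle.load(open("top0.pkl","rb"));S=pickle.load(open("side0.pkl","rb"))
t=lambda x,y,z:at(T,165+x/8-.44,145+y/8-.44,z)
s=lambda x,y,z:at(S,160+x/6-.4,285+y/6-.4,z)
c=t(311,300,.151);print("top",c);print("side",s(307,147,.151))
# edges
print("ring L,R",t(83,390,.101),t(663,395,.101))
p=t(430,235,.151);print("line ang",np.degrees(np.arctan2(*(p-c)[[1,0]])))
for nm,x,y,z in(("one",583,275,.101),("tick1",520,303,.101),("nose",490,313,.105),("two",460,175,.101),("tick2",433,235,.101)):
    q=t(x,y,z)-c;print(nm,np.degrees(np.arctan2(q[1],q[0])),np.hypot(q[0],q[1]))
c2=s(307,147,.151)
for nm,x,y,z in(("line",285,60,.151),("three",105,338,.101),("t3",172,328,.101),("t4",207,411,.101)):
    q=s(x,y,z)-c2;print(nm,np.degrees(np.arctan2(q[1],q[0])),np.hypot(q[0],q[1]))
print("tube top",at(T,317,236,.15),at(S,307.5,229,.15)," slim",at(T,425,244,.151))
from bench import bot
from scipy.spatial.transform import Rotation as R
st=bot.sense();M=R.from_quat(st["ee_rot"]).as_matrix();print(M.round(3)); print("tool delta mm",M.T@(c-st["ee_pos"])*1000)
E
```

```text
top [0.5905379  0.17112536 0.151     ]
side [0.59117311 0.1711736  0.151     ]
ring L,R [0.58307848 0.22393659 0.101     ] [0.5957469 0.1180139 0.101    ]
line ang -52.177632942230225
one -53.028559648348306 0.04351358872006611
tick1 -51.276436030059145 0.03089879715080621
nose -52.06016993756357 0.025220820612802296
two -11.814972146389312 0.043435434823653286
tick2 -11.042808940482855 0.03087350572374215
line -52.4376139626557 0.022700464091655704
three 25.987557202171402 0.04408042914598997
t3 24.16594467676989 0.03141085758303966
t4 65.27332592808057 0.030827439956651194
tube top [0.53550344 0.00662446 0.15      ] [0.5365904  0.00620096 0.15      ]  slim [ 0.54288882 -0.13789312  0.151     ]
[[ 0.306  0.952 -0.   ]
 [ 0.952 -0.306 -0.001]
 [-0.001 -0.    -1.   ]]
tool delta mm [-181.06645708  509.9556986    96.76664088]
```

arm_command([
  [0,-18,51,0,0,0,0],
  [0,-18,51,0,0,0,0],
  [0,-18,51,0,0,0,0],
  [0,-18,51,0,0,0,0],
  [0,-18,51,0,0,0,0],
  [0,-18,51,0,0,0,0],
  [0,-18,51,0,0,0,0],
  [0,-18,51,0,0,0,0],
  [0,-18,51,0,0,0,0],
  [0,0,0,0,0,0,0.18],
  [0,0,0,0,0,0,0.18],
  [0,0,0,0,0,0,0.18],
])

```text
clock: 1.6
ee_pos: [0.5589, 0.1938, 0.2399]
ee_rot: [0.938, 0.346, -0.006, 0.001]
ft_force: [0.4, -0.2, -0.7]
grip_width: 0.0853
```

```bash
cat >> h.py <<'E'
def rel(yawt=None):
    from bench import bot
    from scipy.spatial.transform import Rotation as R
    st=bot.sense();M=R.from_quat(st["ee_rot"]).as_matrix()
    print("t",st["clock"],"q",st["q"].round(3),"pos",st["ee_pos"].round(4),"yaw",np.degrees(np.arctan2(M[1,0],M[0,0])).round(1),"zax",M[:,2].round(4),"F",st["ft_force"].round(1),"Tq",st["wrist_torque"].round(2),"w",st["grip_width"].round(4))
    print("tool delta mm to grasp",(M.T@(np.array([.5908,.1711,.131])-st["ee_pos"])*1000).round(1))
E
python3 -c "from h import *;rel()"
```

```text
Traceback (most recent call last):
  File "h.py", line 10, in rel
    print("t",st["clock"],"q",st["q"].round(3),"pos",st["ee_pos"].round(4),"yaw",np.degrees(np.arctan2(M[1,0],M[0,0])).round(1),"zax",M[:,2].round(4),"F",st["ft_force"].round(1),"Tq",st["wrist_torque"].round(2),"w",st["grip_width"].round(4))
                                                                                                                                                                                                                       ^^^^^^^^^^^^^^^^^^^^^^
AttributeError: 'float' object has no attribute 'round'
```

```bash
sed -i 's/st\["grip_width"\].round(4)/round(st["grip_width"],4)/' h.py
python3 -c "from h import *;rel()"
```

```text
t 1.6 q [ 0.273  0.252  1.196 -0.003  1.705 -0.434] pos [0.5589 0.1938 0.2399] yaw 40.5 zax [-0.0106 -0.0064 -0.9999] F [ 0.4 -0.2 -0.7] Tq [ 0.02 -0.02  0.01] w 0.0853
tool delta mm to grasp [ 10.8  38.2 108.7]
```

arm_command([
  [0,11,38,0,-0.002,0.012,0],
  [0,0,0,20,0,0,0],
  [0,0,0,0,0,0,0],
])

```text
clock: 1.98
ee_pos: [0.5923, 0.1714, 0.2175]
ee_rot: [0.939, 0.345, -0.002, -0.0]
ft_force: [-0.9, 0.1, 0.2]
grip_width: 0.0854
```

```bash
python3 -c "from h import *;rel()"
```

```text
t 1.975 q [ 0.222  0.324  1.154  0.     1.666 -0.482] pos [0.5923 0.1714 0.2175] yaw 40.3 zax [-3.1e-03 -6.0e-04 -1.0e+00] F [-0.9  0.1  0.2] Tq [-0.01  0.01  0.02] w 0.0854
tool delta mm to grasp [-1.1 -0.6 86.5]
```

arm_command([
  [0,-1.2,-0.6,25,0,0.003,0],
  [0,0,0,25,0,0,0],
  [0,0,0,20,0,0,0],
  [0,0,0,12,0,0,0],
  [0,0,0,0,0,0,0],
])

```text
clock: 2.6
ee_pos: [0.5916, 0.1722, 0.1373]
ee_rot: [0.938, 0.345, 0.002, -0.0]
ft_force: [0.6, 0.4, 0.2]
grip_width: 0.0858
```

Run:
```python
from h import *;rel()
from bench import bot
import cv2
s=bot.snapshot("side");cv2.imwrite("pics/s1.png",cv2.resize(s["pixels"][210:450,100:420],None,fx=2.5,fy=2.5))
```

```text
t 2.6 q [ 2.230e-01  3.620e-01  1.268e+00  1.000e-03  1.507e+00 -4.830e-01] pos [0.5916 0.1722 0.1373] yaw 40.4 zax [ 0.0035  0.0022 -1.    ] F [0.6 0.4 0.2] Tq [-0.01 -0.02 -0.05] w 0.0858
tool delta mm to grasp [-1.3  0.4  6.3]
```

View pics/s1.png

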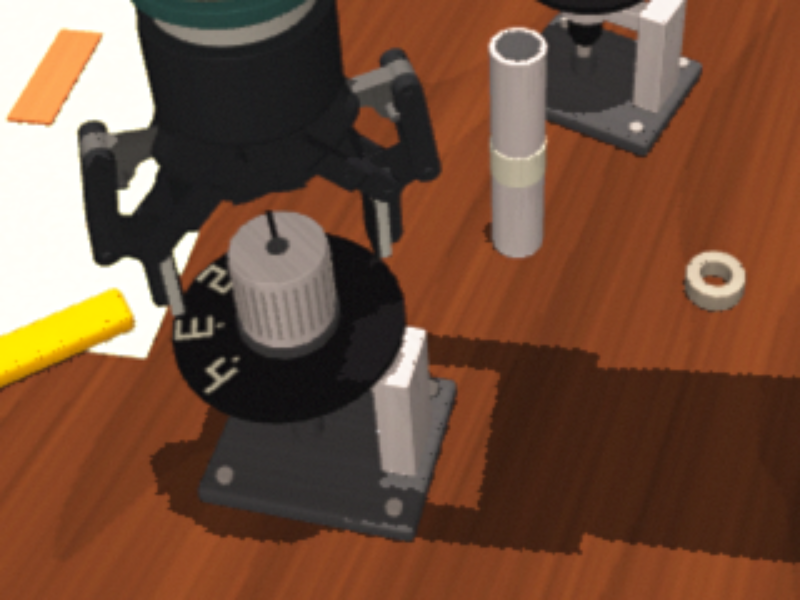

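The open fingers straddle the sleeve (pads at about (170,285) and (383,225) in the crop), well clear of the tube at (518,150). I'll lower the last few mm and close.

arm_command([
  [0,-1.3,0.4,6,0,0,0],
  [0.3,0,0,0,0,0,0],
  [0.45,0,0,0,0,0,0],
  [1,0,0,0,0,0,0],
  [1,0,0,0,0,0,0],
  [1,0,0,0,0,0,0],
])

```text
clock: 3.4
ee_pos: [0.5917, 0.171, 0.1348]
ee_rot: [0.938, 0.345, 0.004, 0.0]
ft_force: [-1.3, -1.0, 0.0]
grip_width: 0.0425
```

```bash
python3 -c "from h import *;rel()"
```

```text
t 3.4 q [ 2.210e-01  3.610e-01  1.275e+00  1.000e-03  1.498e+00 -4.850e-01] pos [0.5917 0.171  0.1348] yaw 40.4 zax [ 0.0073  0.0025 -1.    ] F [-1.3 -1.   0. ] Tq [-0.18  0.29  0.06] w 0.0425
tool delta mm to grasp [-0.6 -0.7  3.8]
```

arm_command([
  [1,0,0,0,0,0,-0.15],
  [1,0,0,0,0,0,-0.15],
  [1,0,0,0,0,0,-0.15],
])

```text
clock: 3.78
ee_pos: [0.5921, 0.1715, 0.1348]
ee_rot: [0.834, 0.552, 0.005, 0.001]
ft_force: [-0.9, 0.5, 0.1]
grip_width: 0.0425
```

```bash
python3 -c "from h import *;rel()"
```

```text
t 3.775 q [ 0.221  0.361  1.275  0.002  1.496 -0.947] pos [0.5921 0.1715 0.1348] yaw 67.0 zax [ 0.0085  0.0038 -1.    ] F [-0.9  0.5  0.1] Tq [0.01 0.15 0.02] w 0.0425
tool delta mm to grasp [-0.9 -1.   3.8]
```

Turned 26.6° with low forces. The target is yaw 120.4, so 53.4° remain.

arm_command([
  [1,0,0,0,0,0,-0.16],
  [1,0,0,0,0,0,-0.16],
  [1,0,0,0,0,0,-0.16],
  [1,0,0,0,0,0,-0.16],
  [1,0,0,0,0,0,-0.16],
  [1,0,0,0,0,0,-0.13],
  [1,0,0,0,0,0,0],
])

```text
clock: 4.65
ee_pos: [0.5919, 0.1729, 0.1348]
ee_rot: [0.485, 0.875, 0.005, 0.002]
ft_force: [-0.7, -1.5, 1.0]
grip_width: 0.0428
```

Run:
```python
from h import *;rel()
from bench import bot
import cv2
for n,(x,y,w,h),k in(("top",(145,125,140,105),5),("side",(130,250,180,135),4)):
    s=bot.snapshot(n);cv2.imwrite(f"pics/{n}2.png",cv2.resize(s["pixels"][y:y+h,x:x+w],None,fx=k,fy=k,interpolation=cv2.INTER_CUBIC))
```

```text
t 4.65 q [ 0.222  0.362  1.274  0.006  1.497 -1.908] pos [0.5919 0.1729 0.1348] yaw 122.0 zax [ 0.0076  0.0074 -0.9999] F [-0.7 -1.5  1. ] Tq [-0.02  0.45 -0.02] w 0.0428
tool delta mm to grasp [-1.  -1.9  3.8]
```

View pics/side2.png

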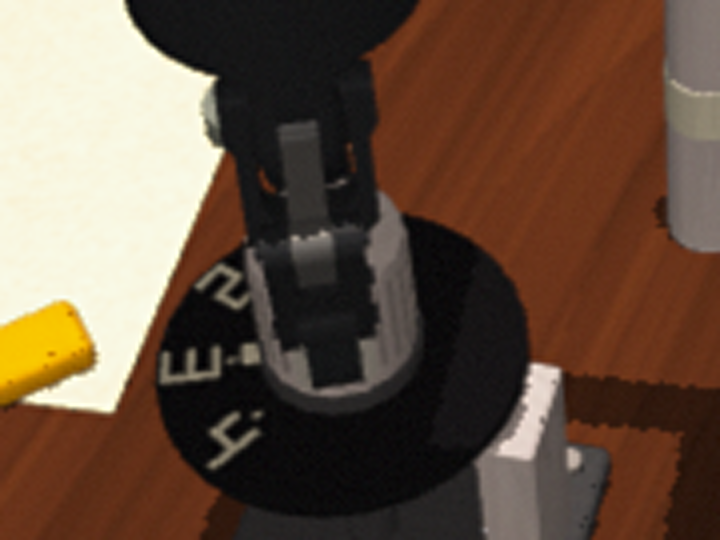

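View pics/top2.png

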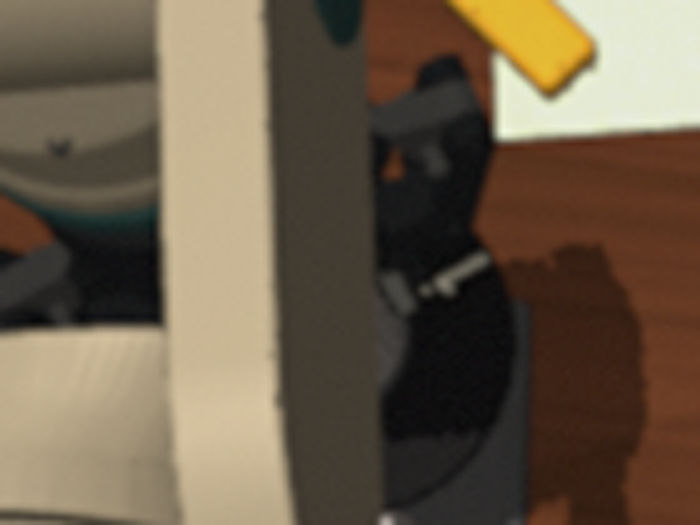

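The white nose at (250,353) is in line with the tick at 3, so I'll open the gripper and lift straight up.

arm_command([
  [0.4,0,0,0,0,0,0],
  [0,0,0,0,0,0,0],
  [0,0,0,0,0,0,0],
  [0,0,0,0,0,0,0],
  [0,0,0,0,0,0,0],
])

```text
clock: 5.38
ee_pos: [0.5925, 0.1732, 0.135]
ee_rot: [0.487, 0.873, 0.006, 0.002]
ft_force: [-0.0, -1.2, 0.3]
grip_width: 0.0855
```

```bash
python3 -c "from h import *;rel()"
```

```text
t 5.375 q [ 0.222  0.362  1.274  0.005  1.495 -1.903] pos [0.5925 0.1732 0.135 ] yaw 121.7 zax [ 0.0098  0.0078 -0.9999] F [-0.  -1.2  0.3] Tq [ 0.   -0.04 -0.06] w 0.0855
tool delta mm to grasp [-0.9 -2.6  4. ]
```

arm_command([
  [0,0,0,-20,0,0,0],
  [0,0,0,-30,0,0,0],
  [0,0,0,-40,0,0,0],
  [0,0,0,-30,0,0,0],
  [0,50,0,0,0,0,0],
  [0,50,0,0,0,0,0],
  [0,50,0,0,0,0,0],
  [0,50,0,0,0,0,0],
  [0,50,0,0,0,0,0],
  [0,50,0,0,0,0,0],
  [0,0,0,0,0,0,0],
  [0,0,0,0,0,0,0],
])

```text
clock: 6.88
ee_pos: [0.43, 0.4347, 0.2794]
ee_rot: [0.488, 0.873, 0.015, 0.008]
ft_force: [0.5, -0.6, 0.3]
grip_width: 0.0855
```

Run:
```python
from h import *;rel()
from bench import bot
import cv2
for n,(x,y,w,h),k in(("top",(150,130,320,180),2.5),("side",(140,140,260,190),3)):
    s=bot.snapshot(n);pickle.dump(s,open(n+"3.pkl","wb"));cv2.imwrite(f"pics/{n}3.png",cv2.resize(s["pixels"][y:y+h,x:x+w],None,fx=k,fy=k,interpolation=cv2.INTER_CUBIC))
```

```text
t 6.875 q [ 0.733  0.27   1.097 -0.006  1.741 -1.39 ] pos [0.43   0.4347 0.2794] yaw 121.6 zax [ 0.0283  0.0181 -0.9994] F [ 0.5 -0.6  0.3] Tq [-0.02 -0.04 -0.  ] w 0.0855
tool delta mm to grasp [-308.9   -6.   148.1]
```

View pics/top3.png

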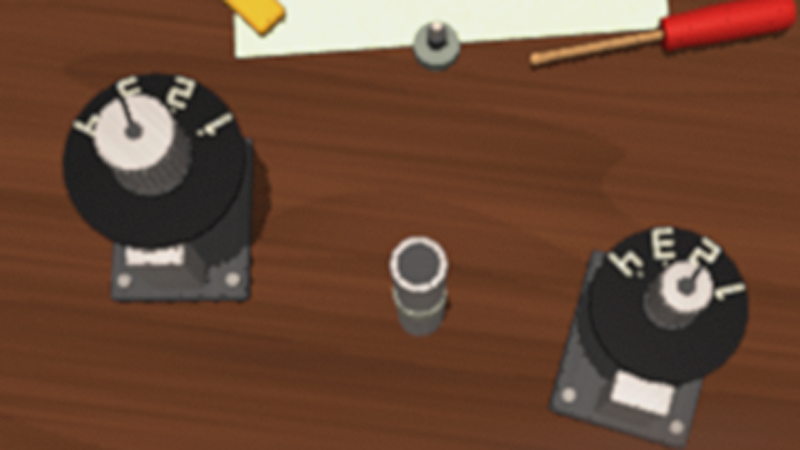

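View pics/side3.png

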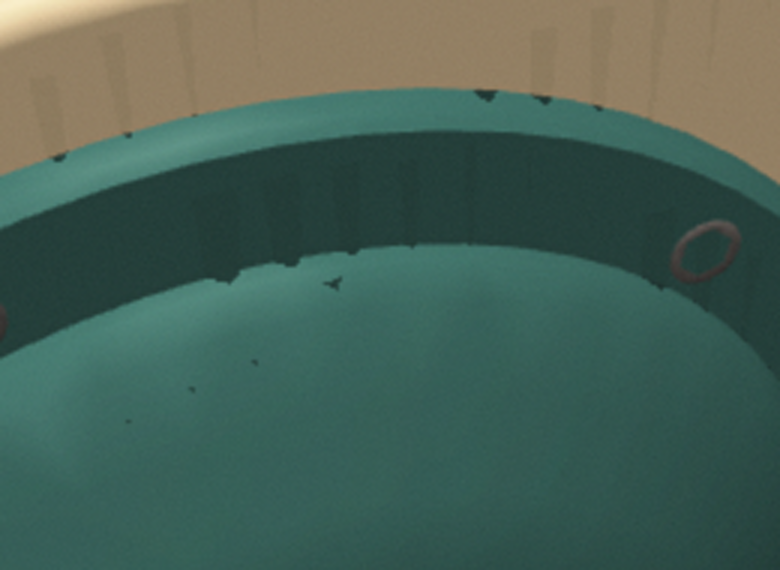

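The top view shows the large pointer line running from (133,130) to (122,98) towards 3. The slim driver is still at 2 and the tube is upright at (418,265). The wrist blocks the side view. I'll measure the pointer angle from the top picture.

Run:
```python
from h import *
import cv2
T=pickle.load(open("top3.pkl","rb"))
cv2.imwrite("pics/top3c.png",cv2.resize(T["pixels"][145:220,165:265],None,fx=8,fy=8,interpolation=cv2.INTER_CUBIC))
```

```text
(no output)
```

View pics/top3c.png

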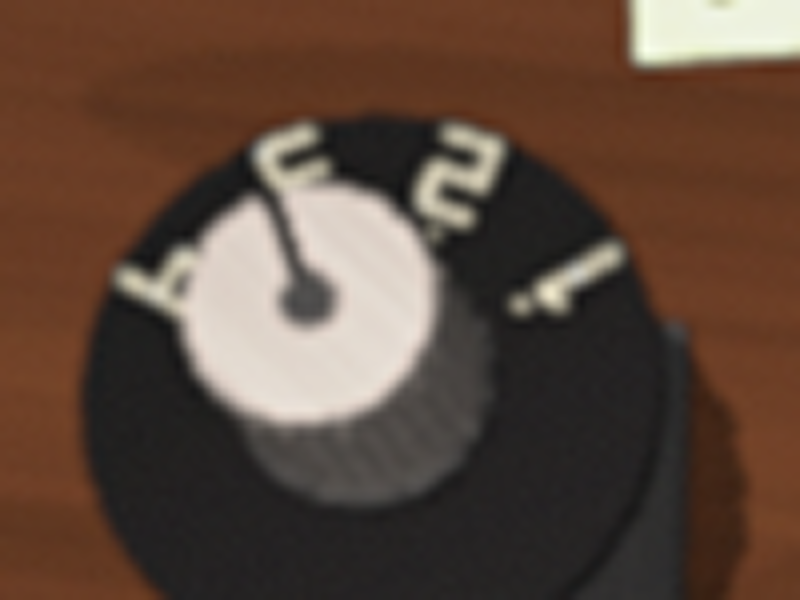

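The line runs from (308,300) to (267,198) in this crop.

Run:
```python
from h import *
T=pickle.load(open("top3.pkl","rb"))
t=lambda x,y,z:at(T,165+x/8-.44,145+y/8-.44,z)
a=[]
for e in((430,235),(267,198)):
    d=t(*e,.151)-t(309,300,.151);a.append(np.degrees(np.arctan2(d[1],d[0])))
print(a,a[1]-a[0])
```

```text
[np.float64(-52.60403269793041), np.float64(31.22764482608729)] 83.83167752401769
```

Pointer is about 3° past 3, within tolerance. I'll clear the side camera to cross-check.

arm_command([
  [0,40,-40,0,0,0,0],
  [0,40,-40,0,0,0,0],
  [0,40,-40,0,0,0,0],
  [0,40,-40,0,0,0,0],
  [0,40,-40,0,0,0,0],
  [0,0,0,0,0,0,0],
  [0,0,0,0,0,0,0],
])

```text
clock: 7.85
ee_pos: [0.1553, 0.4982, 0.2734]
ee_rot: [0.495, 0.869, 0.015, 0.008]
ft_force: [-0.6, -0.4, -0.3]
grip_width: 0.0851
```

Run:
```python
from h import *;rel()
from bench import bot
import cv2
s=bot.snapshot("side");pickle.dump(s,open("side4.pkl","wb"));cv2.imwrite("pics/side4.png",s["pixels"])
cv2.imwrite("pics/side4c.png",cv2.resize(s["pixels"][285:375,160:280],None,fx=6,fy=6,interpolation=cv2.INTER_CUBIC))
```

```text
t 7.85 q [ 1.208  0.019  1.386 -0.021  1.709 -0.901] pos [0.1553 0.4982 0.2734] yaw 120.7 zax [ 0.0293  0.0188 -0.9994] F [-0.6 -0.4 -0.3] Tq [-0.03  0.01  0.01] w 0.0851
tool delta mm to grasp [-503.6  202.8  148.9]
```

View pics/side4.png

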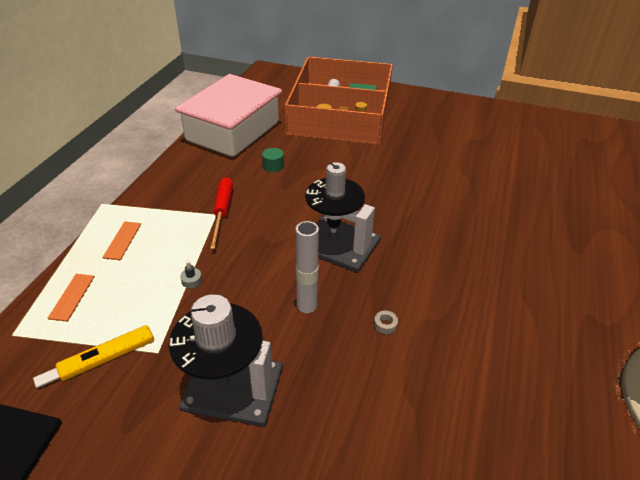

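View pics/side4c.png

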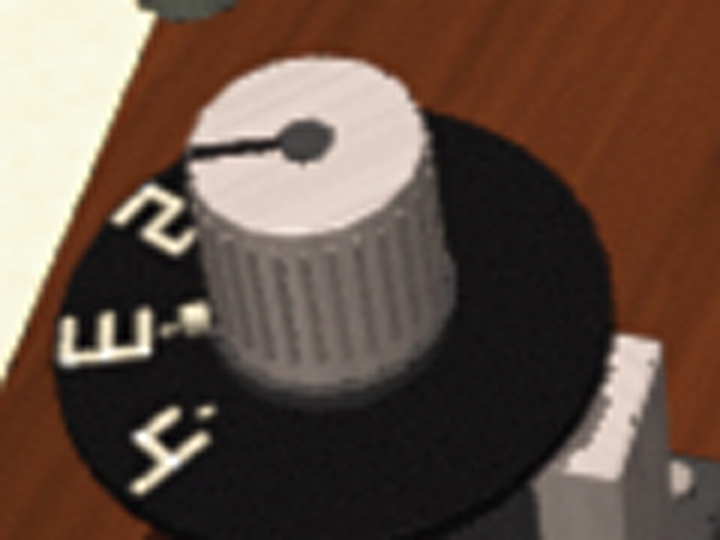

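The nose at (193,320) points at the tick for 3 at (170,328). The tube is upright, the slim driver is unchanged and the robot is clear of everything, so I'm handing in.

```bash
python3 -c "
from bench import bot
print(bot.finish_job())"
```

```text
the job is handed in; nothing more can be done
None
```

I set the larger driver to 3 and handed the job in at about 8 s of the 32 s allowed. I gripped its sleeve from above, turned it about 82° anticlockwise from 1, let go, lifted clear and moved the arm back to about where it started.

- **Larger driver:** in the last side picture the white nose lines up with the tick at 3. The top picture put the pointer line about 3° past 3. That measurement is only good to a few degrees, but it is well inside the 10° tolerance.
- **Slim driver and tube:** in the last pictures the slim driver looks unchanged at 2, judged by eye rather than measured, and the tube still stands upright.
- **Forces and contact:** the readings I took during the job stayed around 1–2 N. At the end the robot touched nothing.
- **Failed check:** one side picture was blocked by the wrist, so I moved the arm away and took it again.

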